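Fit the cart's kingpin

TASK

Take the red-topped pin out of the timber rack and set it, pointed end down, into the flared mouth of the cart's steering housing until it rests partway down on the stiff bush, then let go of it. Next press on its top to push it fully home, until it stops and only a short stub is left showing. Leave the blue-topped and black-topped pins standing in the rack.

Things in the scene. Friction and masses are not known exactly. Their poses are not given: they have to be found in the camera images.
- red_pin: the pin to fit: plain round steel rod, 22 mm diameter, 120 mm long, 0.33 kg, top 24 mm red, foot tapering to 12 mm across over its lowest 14 mm. Origin at the centre of the foot's underside, z along the pin to its red top. Starts upright in one of three holes of a fixed timber rack, foot 10 mm above the table, upper 80 mm free. Let go in the housing it stands 60 to 75 mm proud of the rim.
- blue_pin: bystander in the rack: same rod but only 90 mm long, blue top, upper 50 mm free. Origin at the centre of its foot, z up the pin. The rack is 70 x 250 x 50 mm high; its holes are 25 mm wide, 40 mm deep, in a row 85 mm apart, any pin in any hole.
- black_pin: bystander in the rack: 120 mm long, 22 mm diameter, black top, brass collar 34 mm across at mid-length. Origin at the centre of its foot, z up the pin. (A battery pack and a grinder also lie on the table, beyond the work, more than 0.7 m ahead of the robot.)
- housing: fixed green plate with an upright steel tube, 36 mm outside, bore 28 mm, flared to a mouth 48 mm wide inside, 56 outside; rim 125 mm above the table. Origin at table height on the bore's axis, z up. A bush 45 to 60 mm below the rim carries the pin's weight; about 10 N pushes it down, it does not spring back. It stops 110 mm below the rim: pin home, top 135 mm above the table.

How it is judged:
On the way:
1. the red pin stands partway down in the housing's bore and the fingers have let go of it (z of red_pin in the frame of housing between 0.045 and 0.095 m and horizontal distance between red_pin and housing below 0.02 m and angle between red_pin's own z axis and vertical below 0.3 rad and contact force between the fingers and red_pin below 0.2 N), for 0.2 s.
At the end, for the whole second after the job is handed in: The red pin is fully home in the housing's bore: its foot within 8 mm of the end of its travel (top no more than 18 mm proud of the rim), within 15 mm of the bore's axis, within 10 degrees of upright, and at rest (z of red_pin in the frame of housing below 0.023 m and horizontal distance between red_pin and housing below 0.015 m and angle between red_pin's own z axis and vertical below 0.17 rad and linear speed of red_pin below 0.02 m/s); the robot touches nothing.
It fails at once if the blue pin is pulled out, knocked over or carried off (distance of blue_pin from where it was at the start of the episode above 0.03 m or angle between blue_pin's own z axis and vertical above 0.35 rad).
It fails at once if the black pin is pulled out, knocked over or carried off (distance of black_pin from where it was at the start of the episode above 0.03 m or angle between black_pin's own z axis and vertical above 0.35 rad).
It also fails if it takes over 48 s, if anything falls off the work surface, if the arm or the gripper's body presses on something with over 40 N, if the wrist force passes 120 N, or if a joint passes its speed limit or range.

ROBOT

A 7-joint arm with a two-finger parallel gripper is mounted at the origin on the work surface. World frame = base frame: x ahead of the robot, y to its left, z up, the work surface at z = 0. Lengths are in m, angles in rad, forces in N, time in s.
With the tool pointing down it reaches from about 0.4 to 0.85 m from the base axis. Payload 10.4 kg.
Tool frame: the origin (TCP) lies at the very end of the fingers, on their centre line; the grasp point (between the pads) lies 19 mm behind it; z points along the fingers, x is the direction in which the jaws open and shut, and the axes are right-handed (so a half turn about z gives the same grasp; the last joint's range is limited). The gripper opens to 87 mm and grips with 3 to 60 N. Pads are 19 mm wide; open, the fingers measure 117 mm over their backs; the gripper's body (75 mm by 190 mm) begins 51 mm behind the grasp point.
Start: joints at [1.298, 0.332, -0.065, 1.46, 0.022, 1.35, -0.088], TCP at [0.155, -0.606, 0.223] pointing down, gripper open.
Joint ranges: [-2.6, 2.6], [-0.5, 2.12], [-1.47, 1.34], [0.16, 2.42], [-1.27, 4.41], [0.06, 2.06], [-2.6, 2.6]. Speed limits (rad/s): [2.22, 2.22, 2.79, 2.79, 3.14, 3.14, 3.14].

INTERFACE

Orientations are given as a unit quaternion [x, y, z, w].
In Python, from bench import r gives the robot as it stands. The module is installed in compiled form; this text tells all that it offers.
- The arm moves only by the tool carry_out, never from a script. Its argument "commands" is a list that holds one entry, the list of rows, each a list of 7 numbers: the closure in counts, from 0 (fully open) to 255 (shut), then the shift along the tool's x, y, z in units of 25 mm (1.0 is 25 mm), then the turn, a rotation vector about the tool's x, y, z in units of 5 degrees (1.0 is 5 degrees). A call has 1 to 12 rows; each row is the pose to reach, as a shift and turn from the pose measured when the call began, along the tool's axes at that moment; what a row does not reach only later rows make up. A row lasts 1/8 s, in which the tool goes at most 62.5 mm and 10.7 degrees, less where a joint would pass 70% of its speed; a pose out of reach is approached as far as the arm can. A call with a gripper value outside its range is refused whole. The fingers move at their own pace and stop on an object; "grip_force" is the grip in N (left out, the last holds). Time passes only in rows, so rows that repeat a pose let the fingers close. It gives the time, the measured TCP pose, the force and the opening at its end, in the units of the state.
- r.read_state(): the state, without advancing time (a new reading comes with each control period).
- r.camera(name): name is "scene" or "top"; returns the picture (384x512x3 uint8, blue, green, red); there is no depth.
- r.camera_info(name): a dict with "fx", "fy", "cx", "cy" (pixels), "k1" (the pictures are not rectified: a ray, as slopes to the right and down, at radius r is drawn at 1 + k1 r^2 times it, then the intrinsics apply), "origin" and "rotation" of the camera in the world. Camera axes: x right, y down, z forward; pixel columns grow to the right and rows downward; lengths in m; the calibration is good to about 2 mm. A picture is of the moment at which its call begins. camera_info takes no time and is no camera call.
- r.close_job(): hands the job in, once; it reports no verdict.
The state is a dict: "time": time; "joint_positions": joint angles; "joint_vel": joint speeds; "joint_torque": joint torques, N m; "ee_pos": TCP position; "eef_rot": TCP orientation; "ft_force": force on the tool from outside, world axes, zero at the start; "torque": the same for the moment, N m; "width": finger opening in m.
Only numpy, scipy, OpenCV 4.12 (cv2) and the standard library are available. Lean on these libraries where they do the work, as an engineer would, in place of code of your own. Each camera call takes 0.05 s, during which the arm holds its last target.

## Working session

There is one attempt and no reset: what is moved stays moved. The work goes in short steps, Python scripts to look and compute and a tool call to move; the robot and the scene stay as the last step left them, time stands still between calls to the robot, and variables do not carry over. Pictures are saved under pics/ and viewed, and the job is handed in when it is done.

Besides the shell and the picture viewer there is one more tool, called as name(argument=value, ...), one argument or row to a line, values as JSON. carry_out: Moves the arm, as the interface text tells. Its arguments: {"type":"object","properties":{"commands":{"type":"array"},"grip_force":{"type":"number"}},"required":["commands"]}

```bash
mkdir -p pics
python3 - <<'E'
from bench import r
import cv2,json
for n in ("scene","top"):
    cv2.imwrite(f"pics/{n}0.png",r.camera(n)); print(n,r.camera_info(n))
print(r.read_state())
E
```

```text
scene {'fx': 469.7801725106077, 'fy': 469.7801725106077, 'cx': 253.37459600449384, 'cy': 192.9435926384584, 'k1': 0.011670036773420676, 'origin': array([0.98372883, 0.66939766, 0.69944117]), 'rotation': array([ 0.27823535,  0.85699378, -0.4135104 , -0.13098051])}
top {'fx': 409.6769328561728, 'fy': 409.6769328561728, 'cx': 247.43407301477762, 'cy': 184.21351364087886, 'k1': 0.020827776403268713, 'origin': array([ 0.37930541, -0.02691963,  1.07839588]), 'rotation': array([-0.69574522,  0.71543364, -0.03212415,  0.05532931])}
{'time': 0.1, 'joint_positions': array([ 1.29840571,  0.3327975 , -0.06472143,  1.46085394,  0.02157126,
        1.34989378, -0.08851592]), 'joint_vel': array([ 1.22806484e-03, -1.23768125e-03, -1.52248948e-03, -2.87588005e-03,
        1.25378299e-03,  1.49659614e-03,  9.19967890e-05]), 'joint_torque': array([ 7.33821380e-04, -6.24535203e+01,  2.42068770e-02, -3.90723324e+01,
       -6.14243327e-02,  3.64662311e-02,  9.55909195e-05]), 'ee_pos': array([ 0.15443423, -0.60526375,  0.22184214]), 'eef_rot': array([ 7.89688932e-01, -6.13507126e-01, -5.03620651e-04, -3.77436226e-04]), 'ft_force': array([ 0.33754247,  0.80766369, -0.00461644]), 'torque': array([-0.02976796,  0.00766828,  0.05446898]), 'width': 0.08699873176988597}
```

View pics/scene0.png

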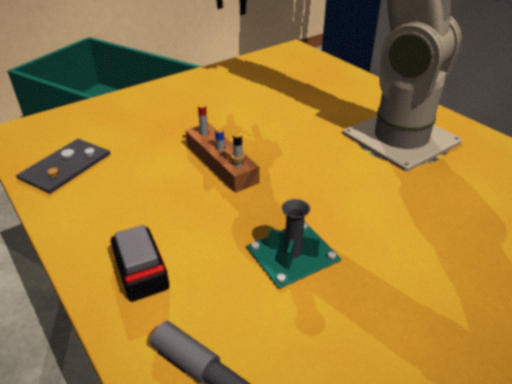

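View pics/top0.png

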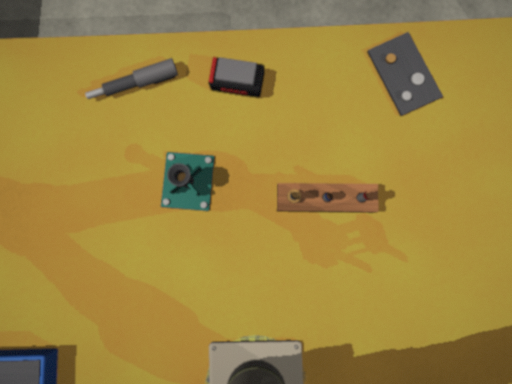

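The scene view shows red (202,110), blue (219,135) and black (237,140) pins in the rack, and the housing mouth at about (295,207). In the top view the red pin is the rightmost at (361,197), blue is in the middle, black (brass collar) is at (295,195), and the mouth is at (180,175). Next I'll enlarge these areas and measure.

```bash
cat > h.py <<'E'
import numpy as np,cv2
from bench import r
from scipy.spatial.transform import Rotation as R
def cam(n):
    c=r.camera_info(n); Rm=R.from_quat(c['rotation']).as_matrix(); return c,Rm
def proj(n,p):
    c,Rm=cam(n); q=(np.atleast_2d(p)-c['origin'])@Rm; s=q[:,:2]/q[:,2:]
    s=s*(1+c['k1']*(s**2).sum(1,keepdims=True)); return s*[c['fx'],c['fy']]+[c['cx'],c['cy']]
def ray(n,uv):
    c,Rm=cam(n); d=(np.array(uv,float)-[c['cx'],c['cy']])/[c['fx'],c['fy']]; s=d.copy()
    for _ in range(10): s=d/(1+c['k1']*(s@s))
    return c['origin'],Rm@np.r_[s,1]
def atz(n,uv,z):
    o,d=ray(n,uv); return o+d*(z-o[2])/d[2]
E
python3 - <<'E'
from h import *
for n in("scene","top"):
    print(n,proj(n,[[0,0,0],[.155,-.606,.223],[.155,-.606,.4]]).round(1))
t=cv2.imread('pics/top0.png');s=cv2.imread('pics/scene0.png')
f=lambda im,x0,y0,w,h,k:cv2.resize(im[y0:y0+h,x0:x0+w],None,fx=k,fy=k,interpolation=cv2.INTER_CUBIC)
cv2.imwrite('pics/c1.png',f(t,270,175,120,50,6))
cv2.imwrite('pics/c2.png',f(t,155,145,80,70,8))
cv2.imwrite('pics/c3.png',f(s,180,95,90,100,6))
cv2.imwrite('pics/c4.png',f(s,240,190,110,100,6))
for n,uv,z in(("top",(361,197),.13),("scene",(202,110),.13),("top",(180,175),.125),("scene",(295,207),.125)): print(n,atz(n,uv,z))
E
```

```text
scene [[400.6 138.1]
 [230.6  10.8]
 [228.4 -51.6]]
top [[255.5 389.3]
 [565.5 345.1]
 [654.  377.3]]
top [ 0.46028743 -0.25765481  0.13      ]
scene [ 0.47783493 -0.25623366  0.13      ]
top [0.52512197 0.16185452 0.125     ]
scene [0.52652891 0.16470189 0.125     ]
```

View pics/c1.png

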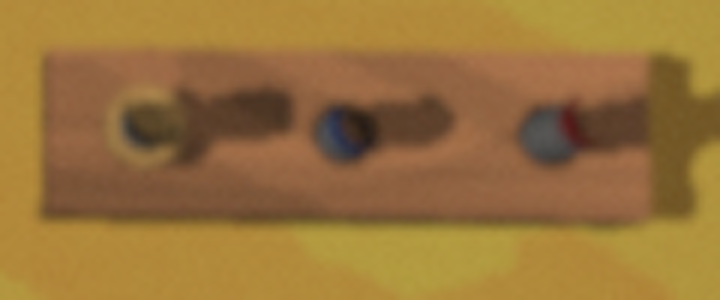

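View pics/c2.png

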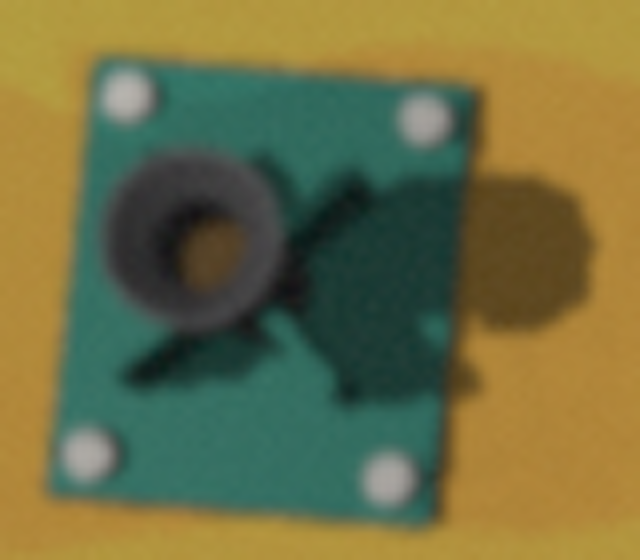

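View pics/c3.png

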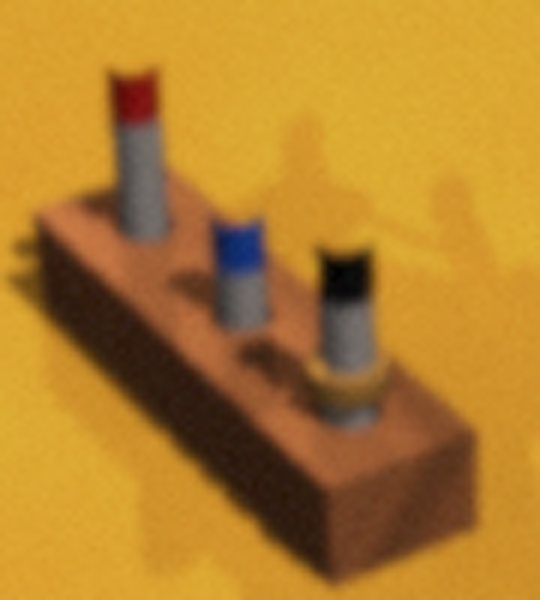

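View pics/c4.png

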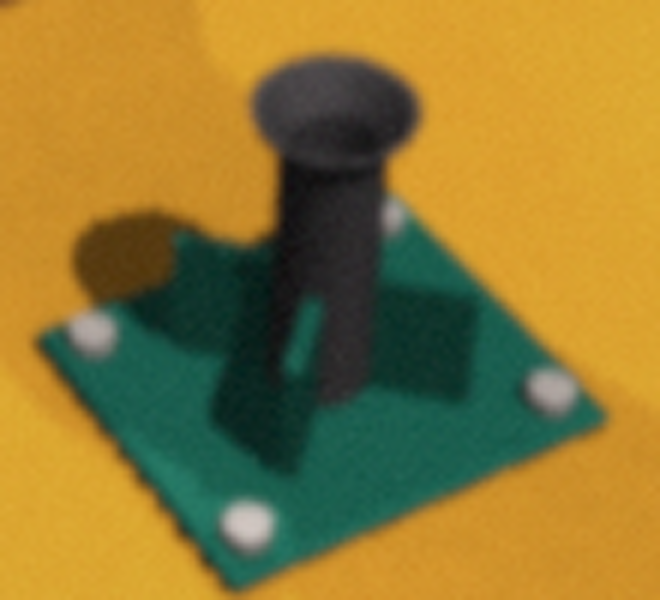

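```bash
cat >> h.py <<'E'
def circ(c,rad,z,n=60):
    a=np.linspace(0,2*np.pi,n); return np.c_[c[0]+rad*np.cos(a),c[1]+rad*np.sin(a),0*a+z]
def over(im,n,box,k,curves,fn):
    x0,y0,w,h=box
    o=cv2.resize(im[y0:y0+h,x0:x0+w],None,fx=k,fy=k,interpolation=cv2.INTER_CUBIC)
    for c,col in curves:
        p=((proj(n,c)-[x0,y0]+.5)*k-.5).round().astype(int); cv2.polylines(o,[p.reshape(-1,1,2)],False,col,1,cv2.LINE_AA)
    cv2.imwrite(fn,o)
E
cat > fit.py <<'E'
from h import *
t=cv2.imread('pics/top0.png');s=cv2.imread('pics/scene0.png')
print('scene pin',atz("scene",(202.0,106.5),.13), 'base', atz("scene",(180+143/6-.5,95+240/6-.5),.05))
# top grey bottom-left of red pin
print('top base left edge',atz("top",(270+520/6-.5,175+133/6-.5),.05))
# rim ellipses: scene crop x 251..420, y 55..168 ; top crop x102..285,y147..333
print('rim scene',atz('scene',(240+335.5/6-.5,190+111/6-.5),.125),'top',atz('top',(155+193.5/8-.5,145+240/8-.5),.125))
import sys
p=eval(sys.argv[1]);h=eval(sys.argv[2])
P=[(circ(p,.011,z),(255,255,0)) for z in(.05,.106,.13)]
H=[(circ(h,.028,.125),(255,255,0)),(circ(h,.024,.125),(0,255,255)),(circ(h,.018,.008),(255,255,0))]
over(t,'top',(270,175,120,50),6,P,'pics/o1.png');over(t,'top',(155,145,80,70),8,H,'pics/o2.png')
over(s,'scene',(180,95,90,100),6,P,'pics/o3.png');over(s,'scene',(240,190,110,100),6,H,'pics/o4.png')
g=[cv2.imread(f'pics/o{i}.png') for i in(1,2,3,4)]
def stack(a,b):
    h=max(a.shape[0],b.shape[0]);f=lambda i:cv2.copyMakeBorder(i,0,h-i.shape[0],0,0,cv2.BORDER_CONSTANT);return np.hstack([f(a),f(b)])
cv2.imwrite('pics/oT.png',cv2.resize(stack(g[0][:,400:],g[1]),(790,int(560*790/960))) if 0 else stack(g[0][:,560-100:700],g[1][:480,:550]))
cv2.imwrite('pics/oS.png',stack(g[2][:300,60:260],g[3]))
E
python3 fit.py "(.475,-.257)" "(.526,.162)"
```

```text
scene pin [ 0.46843556 -0.27191012  0.13      ] base [ 0.47235365 -0.27008084  0.05      ]
top base left edge [ 0.46829288 -0.2652586   0.05      ]
rim scene [0.5277619  0.16740551 0.125     ] top [0.52641328 0.16496766 0.125     ]
```

View pics/oT.png

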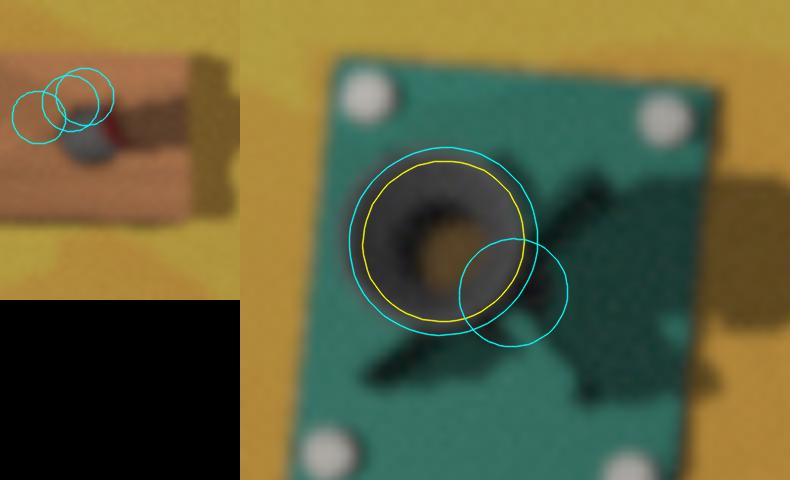

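View pics/oS.png

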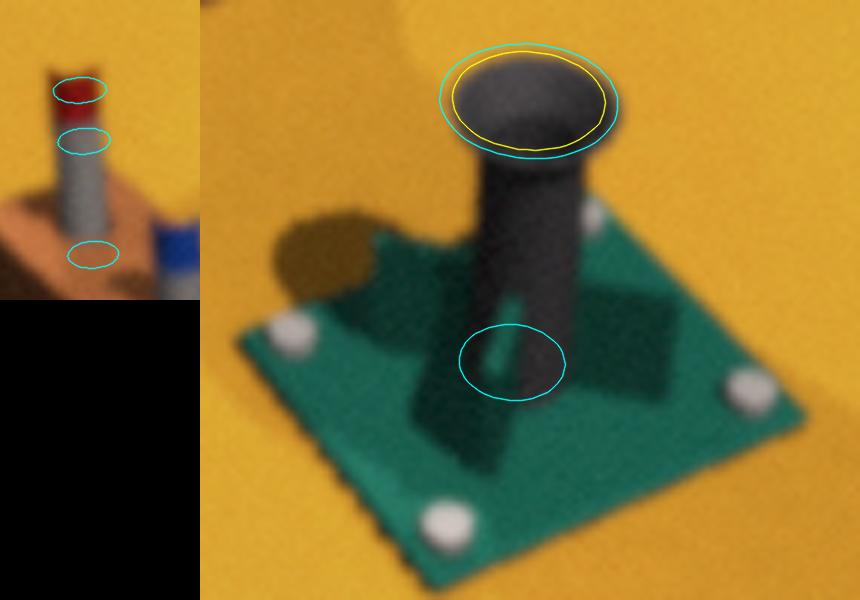

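```bash
python3 fit.py "(.469,-.273)" "(.527,.1660)"
```

```text
scene pin [ 0.46843556 -0.27191012  0.13      ] base [ 0.47235365 -0.27008084  0.05      ]
top base left edge [ 0.46829288 -0.2652586   0.05      ]
rim scene [0.5277619  0.16740551 0.125     ] top [0.52641328 0.16496766 0.125     ]
```

View pics/oT.png

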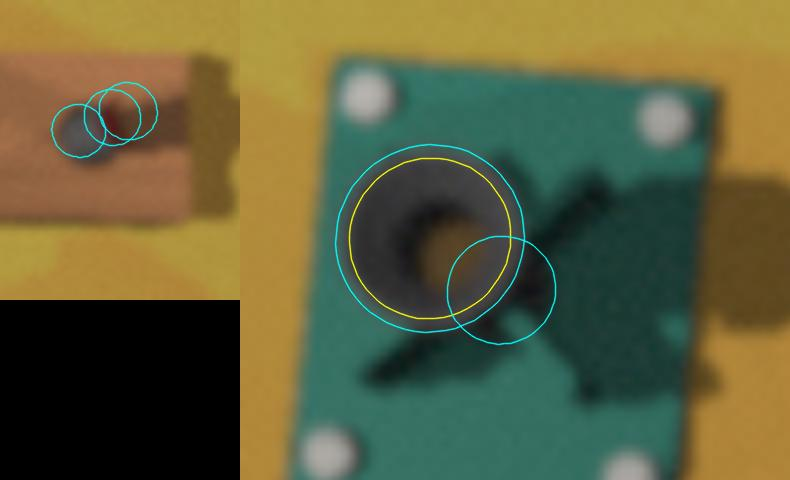

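View pics/oS.png

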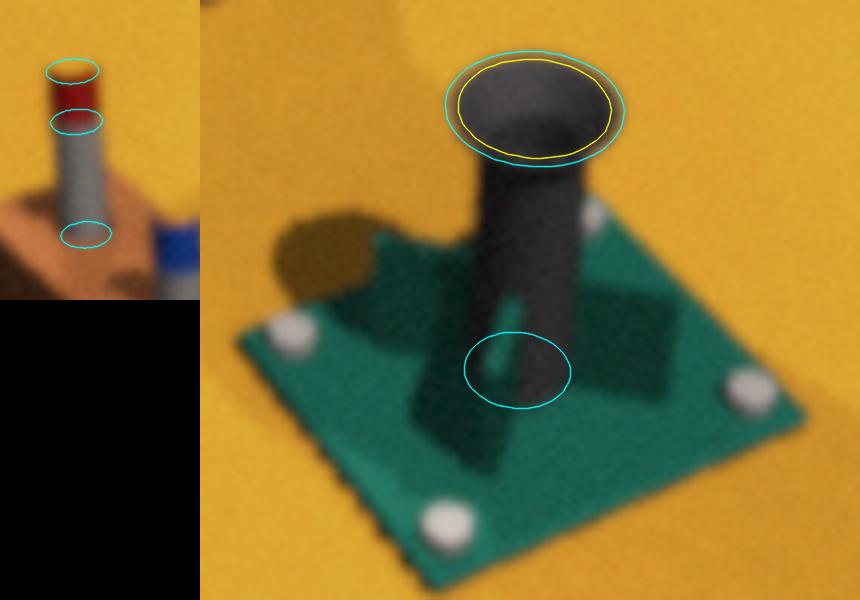

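```bash
python3 fit.py "(.466,-.276)" "(.527,.1655)">/dev/null; python3 -c "
import cv2,numpy as np
a=cv2.imread('pics/o1.png')[50:200,480:680];b=cv2.imread('pics/o3.png')[40:290,60:260]
a=cv2.copyMakeBorder(a,0,100,0,0,0);cv2.imwrite('pics/oo.png',cv2.resize(np.hstack([a,b]),None,fx=1.9,fy=1.9))"
```

```text
(no output)
```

View pics/oo.png

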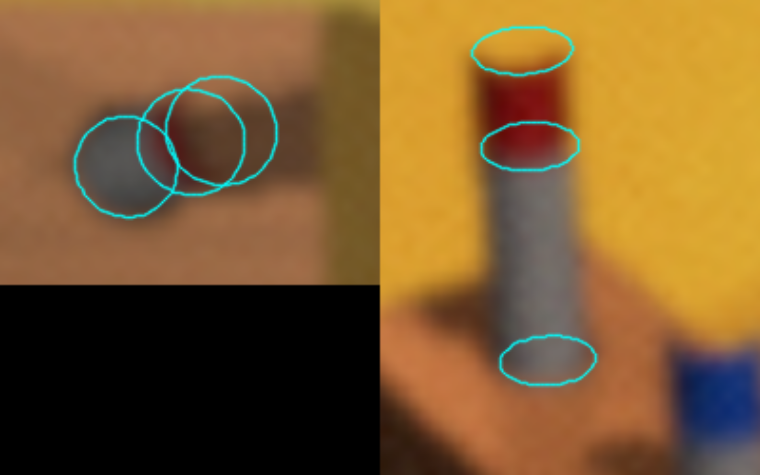

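The refined overlay agrees in both views. The pin is at about (0.466, -0.277) and the housing axis at about (0.527, 0.1655). Both fit the sizes given and are within reach. Next I'll work out the moves.

```bash
cat > mv.py <<'E'
from h import *
import sys
def go(pos,yaw):
    s=r.read_state(); Rm=R.from_quat(s['eef_rot']); d=Rm.inv().apply(np.array(pos)-s['ee_pos'])/.025
    y=np.deg2rad(yaw); T=R.from_matrix(np.array([[np.cos(y),np.sin(y),0],[np.sin(y),-np.cos(y),0],[0,0,-1]]))
    t=np.rad2deg((Rm.inv()*T).as_rotvec())/5
    print('t',round(s['time'],2),'pos',s['ee_pos'].round(4),'F',s['ft_force'].round(2),'w',round(s['width'],4),'yaw',np.rad2deg(np.arctan2(Rm.as_matrix()[1,0],Rm.as_matrix()[0,0])).round(2))
    print('shift',d.round(2),'turn',t.round(2))
if __name__=='__main__': go(eval(sys.argv[1]),float(sys.argv[2]))
E
python3 mv.py "(.466,-.277,.22)" -30.7
```

```text
t 0.1 pos [ 0.1544 -0.6053  0.2218] F [ 0.34  0.81 -0.  ] w 0.087 yaw -75.69
shift [ -9.64 -15.32   0.09] turn [-0.01  0.01 -9.  ]
```

carry_out(
  commands=[
    [[0,-1.6,-2.55,0,0,0,-1.5],[0,-3.2,-5.1,0,0,0,-3],[0,-4.8,-7.65,0,0,0,-4.5],[0,-6.4,-10.2,0,0,0,-6],[0,-8,-12.8,0,0,0,-7.5],[0,-9.64,-15.32,0.09,0,0,-9],[0,-9.64,-15.32,0.09,0,0,-9],[0,-9.64,-15.32,0.09,0,0,-9],[0,-9.64,-15.32,0.09,0,0,-9],[0,-9.64,-15.32,0.09,0,0,-9],[0,-9.64,-15.32,0.09,0,0,-9]],
  ],
  grip_force=30,
)

```text
time: 1.48
ee_pos: [0.4649, -0.2787, 0.2198]
eef_rot: [0.964, -0.266, -0.0, -0.0]
ft_force: [0.3, -0.5, -1.0]
width: 0.0869
```

```bash
python3 mv.py "(.466,-.277,.086)" -30.7
python3 - <<'E'
from h import *
t=r.camera('top');s=r.camera('scene')
a=cv2.resize(t[130:290,200:440],None,fx=1.6,fy=1.6);b=cv2.resize(s[20:180,120:320],None,fx=1.9,fy=1.9)
a=cv2.copyMakeBorder(a,0,b.shape[0]-a.shape[0],0,0,0)
cv2.imwrite('pics/m1.png',np.hstack([a,b]))
E
```

```text
t 1.48 pos [ 0.4649 -0.2787  0.2198] F [ 0.28 -0.46 -1.05] w 0.0869 yaw -30.85
shift [ 0.01 -0.08  5.35] turn [-0.    0.01 -0.03]
```

View pics/m1.png

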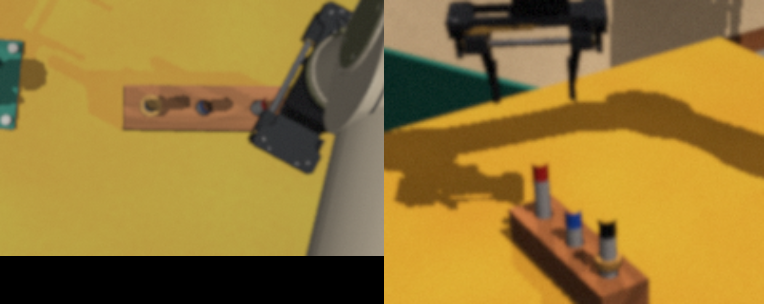

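The fingers are above the red pin, with tips at crop (497,100) and (575,97). I'll check that against the projected TCP, then go down.

```bash
python3 -c "
from h import *
print(proj('scene',r.read_state()['ee_pos']))"
```

```text
[[199.04849795  71.79427747]]
```

carry_out(
  commands=[
    [[0,0,-0.08,1.3,0,0,0],[0,0,-0.08,2.6,0,0,0],[0,0,-0.08,3.2,0,0,0],[0,0,-0.08,3.2,0,0,0]],
  ],
)

```text
time: 2.08
ee_pos: [0.4657, -0.2763, 0.1394]
eef_rot: [0.964, -0.266, -0.001, -0.001]
ft_force: [-0.5, 0.6, 0.4]
width: 0.0871
```

```bash
python3 mv.py "(.466,-.277,.086)" -30.7
python3 - <<'E'
from h import *
s=r.camera('scene')
cv2.imwrite('pics/m2.png',cv2.resize(s[50:190,120:320],None,fx=3.8,fy=3.8,interpolation=2))
E
```

```text
t 2.08 pos [ 0.4657 -0.2763  0.1394] F [-0.51  0.61  0.39] w 0.0871 yaw -30.82
shift [0.03 0.02 2.14] turn [-0.01  0.03 -0.02]
```

View pics/m2.png

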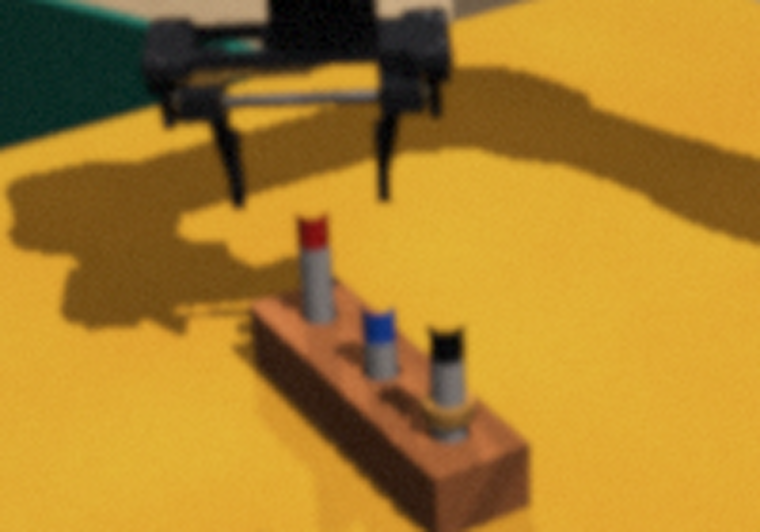

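The fingertips at (238,205) and (384,200) straddle the red top at (312,214), so it is centred. Next: go down and grip.

carry_out(
  commands=[
    [[0,0,0,1.1,0,0,0],[0,0,0,2.14,0,0,0],[0,0,0,2.14,0,0,0],[0,0,0,2.14,0,0,0],[255,0,0,2.14,0,0,0],[255,0,0,2.14,0,0,0],[255,0,0,2.14,0,0,0],[255,0,0,2.14,0,0,0],[255,0,0,2.14,0,0,0],[255,0,0,2.14,0,0,0],[255,0,0,2.14,0,0,0]],
  ],
  grip_force=30,
)

```text
time: 3.5
ee_pos: [0.4664, -0.2765, 0.087]
eef_rot: [0.964, -0.266, -0.0, -0.0]
ft_force: [-0.4, -0.2, 0.7]
width: 0.0251
```

```bash
python3 mv.py "(.466,-.277,.26)" -30.7
python3 - <<'E'
from h import *
s=r.camera('scene')
cv2.imwrite('pics/m3.png',cv2.resize(s[50:190,120:320],None,fx=3.8,fy=3.8,interpolation=2))
E
```

```text
t 3.5 pos [ 0.4664 -0.2765  0.087 ] F [-0.4  -0.18  0.7 ] w 0.0251 yaw -30.81
shift [-0.01  0.02 -6.92] turn [-0.01  0.01 -0.02]
```

View pics/m3.png

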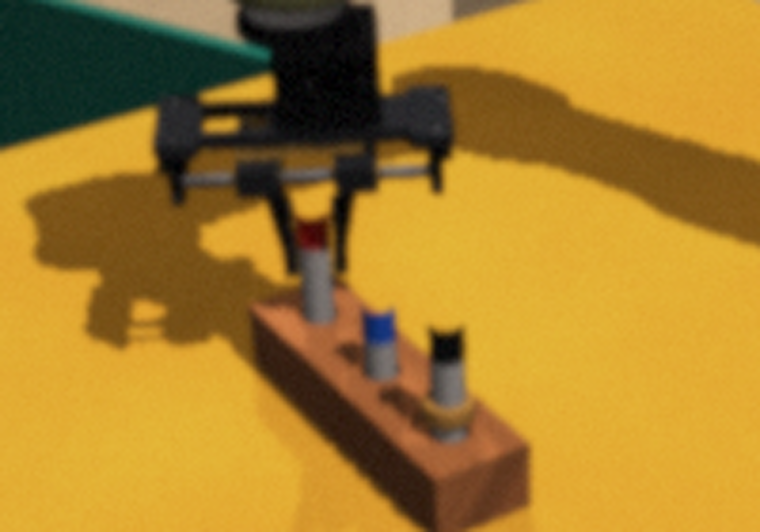

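The fingers are around the pin, but the opening is 25.1 mm and the pin is 22 mm, so they are still closing. I'll hold longer, then lift a little.

carry_out(
  commands=[
    [[255,0,0,0,0,0,0],[255,0,0,0,0,0,0],[255,0,0,0,0,0,0],[255,0,0,0,0,0,0]],
  ],
)

```text
time: 4.05
ee_pos: [0.4664, -0.2766, 0.087]
eef_rot: [0.964, -0.266, -0.0, -0.0]
ft_force: [1.1, -1.3, 0.5]
width: 0.0209
```

```bash
python3 mv.py "(.466,-.277,.26)" -30.7
```

```text
t 4.05 pos [ 0.4664 -0.2766  0.087 ] F [ 1.09 -1.33  0.46] w 0.0209 yaw -30.81
shift [-0.01  0.02 -6.92] turn [-0.01  0.01 -0.02]
```

carry_out(
  commands=[
    [[255,0,0,-0.8,0,0,0],[255,0,0,-1.8,0,0,0],[255,0,0,-3.2,0,0,0],[255,0,0,-5,0,0,0],[255,0,0,-6.92,0,0,0],[255,0,0,-6.92,0,0,0],[255,0,0,-6.92,0,0,0]],
  ],
)

```text
time: 4.92
ee_pos: [0.4658, -0.2765, 0.2587]
eef_rot: [0.964, -0.266, -0.001, -0.001]
ft_force: [-0.3, -0.8, -4.0]
width: 0.0215
```

```bash
python3 mv.py "(.527,.1655,.26)" -10
python3 - <<'E'
from h import *
s=r.camera('scene')
cv2.imwrite('pics/m4.png',cv2.resize(s[0:190,110:320],None,fx=3.1,fy=3.1,interpolation=2))
E
```

```text
t 4.92 pos [ 0.4658 -0.2765  0.2587] F [-0.32 -0.83 -4.02] w 0.0215 yaw -30.81
shift [ -6.95 -16.44  -0.03] turn [-0.01  0.03 -4.16]
```

View pics/m4.png

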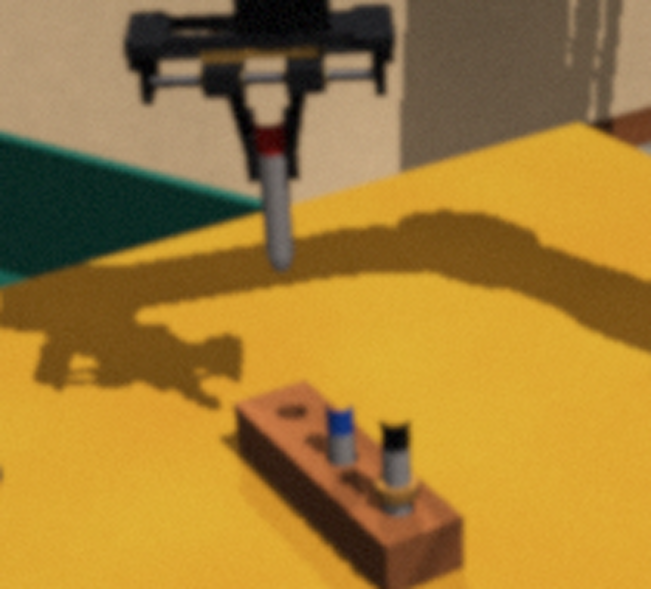

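The red pin is held upright at (275,200) and clear of the rack, and blue and black are still standing. Next I'll carry it over the housing.

carry_out(
  commands=[
    [[255,-0.4,-1,0,0,0,-0.25],[255,-1.1,-2.6,0,0,0,-0.7],[255,-1.9,-4.5,0,0,0,-1.2],[255,-2.8,-6.6,0,0,0,-1.7],[255,-3.7,-8.7,0,0,0,-2.2],[255,-4.6,-10.8,0,0,0,-2.7],[255,-5.4,-12.8,0,0,0,-3.2],[255,-6.1,-14.5,0,0,0,-3.7],[255,-6.6,-15.7,0,0,0,-4],[255,-6.95,-16.44,0,0,0,-4.16],[255,-6.95,-16.44,0,0,0,-4.16],[255,-6.95,-16.44,0,0,0,-4.16]],
  ],
)

```text
time: 6.48
ee_pos: [0.5269, 0.1644, 0.2586]
eef_rot: [0.996, -0.088, -0.002, -0.001]
ft_force: [-0.4, -0.3, -3.4]
width: 0.0213
```

```bash
python3 mv.py "(.527,.1655,.225)" -10
python3 - <<'E'
from h import *
s=r.camera('scene');t=r.camera('top')
a=cv2.resize(s[60:300,200:370],None,fx=2.4,fy=2.4,interpolation=2)
b=cv2.resize(t[110:230,130:260],None,fx=2.4,fy=2.4,interpolation=2)
cv2.imwrite('pics/m5.png',np.hstack([a,cv2.copyMakeBorder(b,0,a.shape[0]-b.shape[0],0,0,0)]))
E
```

```text
t 6.47 pos [0.5269 0.1644 0.2586] F [-0.38 -0.32 -3.44] w 0.0213 yaw -10.1
shift [ 0.   -0.04  1.34] turn [-0.01  0.04 -0.02]
```

View pics/m5.png

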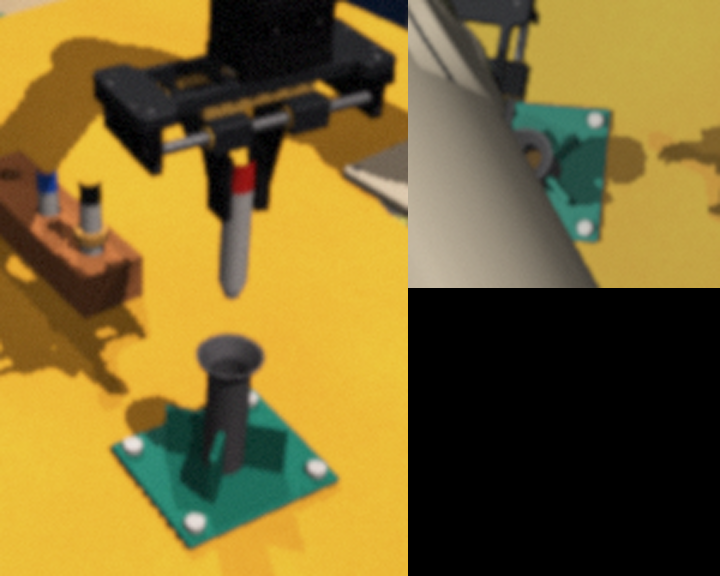

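The pin hangs above the mouth, with its foot at crop (232,296) and the mouth at (230,357). I'll check how far the foot is off the axis.

Run:
```python
from h import *
print(proj('scene',[.527,.1645,.1816]), proj('scene',[.527,.1655,.125]),"seen foot 296.5,181.5; mouth", 200+230/2.4,60+357/2.4)
```

```text
[[296.27860927 183.21785648]] [[295.07902566 207.31637779]] seen foot 296.5,181.5; mouth 295.83333333333337 208.75
```

It matches to about 1–2 mm. I'll lower the pin to just above the bush.

carry_out(
  commands=[
    [[255,0,0,0.8,0,0,0],[255,0,0,1.6,0,0,0],[255,0,0,2.2,0,0,0],[255,0,0,2.6,0,0,0],[255,0,0,3,0,0,0],[255,0,0,3.4,0,0,0],[255,0,0,3.6,0,0,0],[255,0,0,3.6,0,0,0]],
  ],
)

```text
time: 7.58
ee_pos: [0.5268, 0.1647, 0.1687]
eef_rot: [0.996, -0.088, -0.001, -0.001]
ft_force: [1.2, 1.9, -4.6]
width: 0.0215
```

```bash
python3 mv.py "(.527,.1655,.155)" -10
python3 - <<'E'
from h import *
s=r.camera('scene')
cv2.imwrite('pics/m6.png',cv2.resize(s[80:300,200:370],None,fx=2.7,fy=2.7,interpolation=2))
E
```

```text
t 7.58 pos [0.5268 0.1647 0.1687] F [ 1.16  1.91 -4.57] w 0.0215 yaw -10.12
shift [ 0.   -0.03  0.55] turn [-0.02  0.04 -0.02]
```

View pics/m6.png

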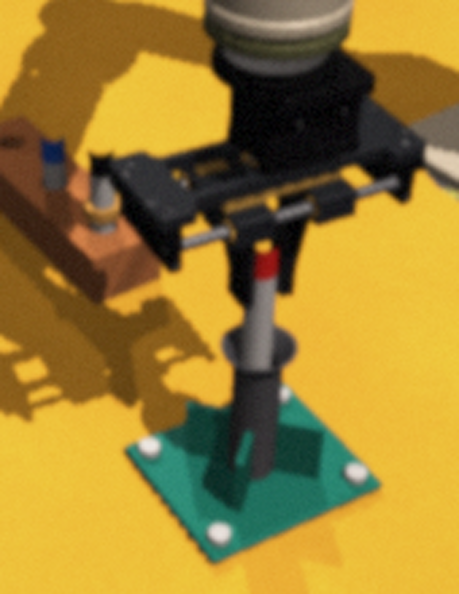

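The pin is in the bore at (260,320) with side force of about 2 N. I'll step down slowly to feel for the bush.

carry_out(
  commands=[
    [[255,0,0,0.15,0,0,0],[255,0,0,0.3,0,0,0],[255,0,0,0.4,0,0,0],[255,0,0,0.4,0,0,0]],
  ],
)

```text
time: 8.12
ee_pos: [0.5269, 0.1648, 0.1587]
eef_rot: [0.996, -0.088, -0.001, -0.001]
ft_force: [1.4, 1.7, -5.4]
width: 0.0215
```

carry_out(
  commands=[
    [[255,0,0,0.12,0,0,0],[255,0,0,0.12,0,0,0]],
  ],
)

```text
time: 8.38
ee_pos: [0.5268, 0.1648, 0.1555]
eef_rot: [0.996, -0.088, -0.001, -0.001]
ft_force: [1.0, 2.3, -5.5]
width: 0.0209
```

carry_out(
  commands=[
    [[255,0,0,0.12,0,0,0],[255,0,0,0.12,0,0,0]],
  ],
)

```text
time: 8.62
ee_pos: [0.5268, 0.1648, 0.1522]
eef_rot: [0.996, -0.088, -0.002, -0.001]
ft_force: [1.6, 2.5, -5.7]
width: 0.0213
```

carry_out(
  commands=[
    [[255,0,0,0.12,0,0,0],[255,0,0,0.12,0,0,0]],
  ],
)

```text
time: 8.88
ee_pos: [0.5268, 0.1648, 0.1489]
eef_rot: [0.996, -0.088, -0.002, -0.001]
ft_force: [1.6, 2.2, -5.4]
width: 0.0213
```

carry_out(
  commands=[
    [[255,0,0,0.12,0,0,0],[255,0,0,0.12,0,0,0]],
  ],
)

```text
time: 9.12
ee_pos: [0.5269, 0.1649, 0.1461]
eef_rot: [0.996, -0.088, -0.001, -0.001]
ft_force: [1.2, 2.5, -0.2]
width: 0.0209
```

carry_out(
  commands=[
    [[255,0,0,0.08,0,0,0],[255,0,0,0.08,0,0,0]],
  ],
)

```text
time: 9.38
ee_pos: [0.5271, 0.165, 0.1446]
eef_rot: [0.996, -0.088, -0.001, -0.001]
ft_force: [-0.9, 2.6, 4.4]
width: 0.0212
```

The force went from -5.4 to +4.4 N, so the pin rests on the bush with its foot at about 0.068 m. I'll open the gripper.

carry_out(
  commands=[
    [[0,0,0,0,0,0,0],[0,0,0,0,0,0,0],[0,0,0,0,0,0,0],[0,0,0,0,0,0,0],[0,0,0,0,0,0,0],[0,0,0,0,0,0,0],[0,0,0,0,0,0,0],[0,0,0,0,0,0,0]],
  ],
)

```text
time: 10.38
ee_pos: [0.5271, 0.165, 0.1447]
eef_rot: [0.996, -0.088, -0.001, -0.001]
ft_force: [-0.1, 1.3, 0.6]
width: 0.0853
```

```bash
python3 mv.py "(.527,.1655,.225)" -10
python3 - <<'E'
from h import *
s=r.camera('scene')
cv2.imwrite('pics/m7.png',cv2.resize(s[80:300,200:370],None,fx=2.7,fy=2.7,interpolation=2))
E
```

```text
t 10.38 pos [0.5271 0.165  0.1447] F [-0.05  1.33  0.57] w 0.0853 yaw -10.1
shift [-0.01 -0.03 -3.21] turn [-0.02  0.03 -0.02]
```

View pics/m7.png

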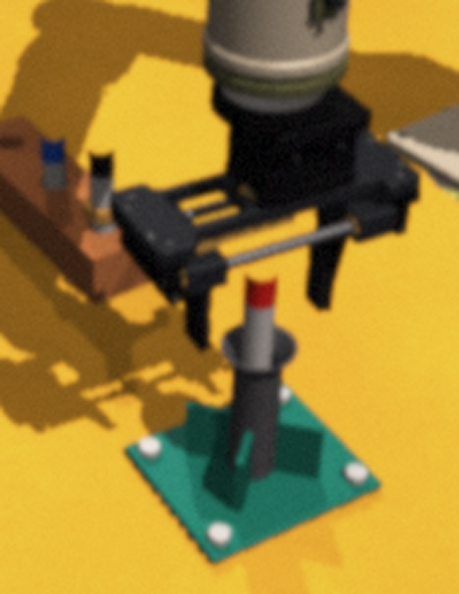

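The fingers are wide open. The pin stands alone in the tube, red top at (261,283), slightly leaning. I'll raise the tool, close the fingers and look again.

carry_out(
  commands=[
    [[0,0,0,-1,0,0,0],[0,0,0,-2.2,0,0,0],[0,0,0,-3.6,0,0,0],[255,0,0,-3.6,0,0,0],[255,0,0,-3.6,0,0,0],[255,0,0,-3.6,0,0,0],[255,0,0,-3.6,0,0,0],[255,0,0,-3.6,0,0,0],[255,0,0,-3.6,0,0,0],[255,0,0,-3.6,0,0,0],[255,0,0,-3.6,0,0,0],[255,0,0,-3.6,0,0,0]],
  ],
)

```text
time: 11.92
ee_pos: [0.5273, 0.1648, 0.2346]
eef_rot: [0.996, -0.088, -0.001, -0.001]
ft_force: [-0.2, 0.4, 0.3]
width: 0.0055
```

```bash
python3 mv.py "(.527,.1655,.195)" -10
python3 - <<'E'
from h import *
s=r.camera('scene')
over(s,'scene',(240,110,110,130),5,[(circ((.527,.1655),.011,.1876),(255,255,0)),(circ((.527,.1655),.028,.125),(0,255,0))],'pics/m8.png')
E
```

```text
t 11.93 pos [0.5273 0.1648 0.2346] F [-0.24  0.42  0.29] w 0.0055 yaw -10.11
shift [-0.01 -0.02  1.59] turn [-0.02  0.03 -0.02]
```

View pics/m8.png

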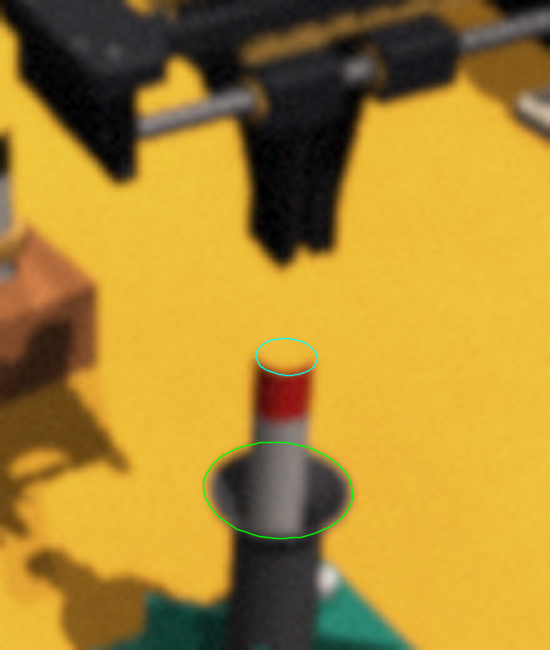

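The pin's top matches the predicted 0.188 m height and it stands upright on the axis. The fingers are closed right above it, so next I press.

carry_out(
  commands=[
    [[255,0,0,0.8,0,0,0],[255,0,0,1.4,0,0,0],[255,0,0,1.8,0,0,0],[255,0,0,2.1,0,0,0],[255,0,0,2.3,0,0,0]],
  ],
)

```text
time: 12.6
ee_pos: [0.5279, 0.1652, 0.1779]
eef_rot: [0.996, -0.088, -0.0, -0.001]
ft_force: [0.5, -0.4, 7.4]
width: 0.0007
```

carry_out(
  commands=[
    [[255,0,0,0.2,0,0,0],[255,0,0,0.4,0,0,0],[255,0,0,0.6,0,0,0]],
  ],
)

```text
time: 12.98
ee_pos: [0.5289, 0.1657, 0.164]
eef_rot: [0.996, -0.088, 0.001, -0.002]
ft_force: [0.1, -0.0, 7.4]
width: 0.0004
```

```bash
python3 mv.py "(.527,.1655,.135)" -10
python3 - <<'E'
from h import *
s=r.camera('scene')
cv2.imwrite('pics/m9.png',cv2.resize(s[110:240,240:350],None,fx=4,fy=4,interpolation=2))
E
```

```text
t 12.97 pos [0.5289 0.1657 0.164 ] F [ 0.15 -0.04  7.45] w 0.0004 yaw -10.11
shift [-0.07  0.03  1.16] turn [-0.04 -0.02 -0.02]
```

View pics/m9.png

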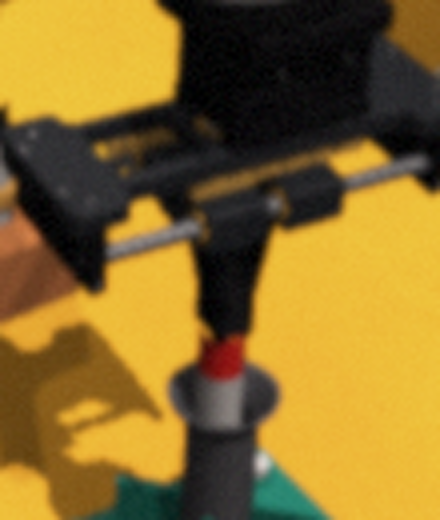

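The pin is going down under 7.4 N with the fingertips centred on the red top at (222,345). I'll keep pressing.

carry_out(
  commands=[
    [[255,-0.07,0,0.25,0,0,0],[255,-0.07,0,0.5,0,0,0],[255,-0.07,0,0.75,0,0,0],[255,-0.07,0,0.95,0,0,0]],
  ],
)

```text
time: 13.52
ee_pos: [0.5278, 0.1663, 0.1405]
eef_rot: [0.996, -0.088, 0.002, -0.002]
ft_force: [0.2, -1.3, 7.8]
width: 0.0003
```

carry_out(
  commands=[
    [[255,0,0,0.15,0,0,0],[255,0,0,0.3,0,0,0],[255,0,0,0.35,0,0,0],[255,0,0,0.35,0,0,0]],
  ],
)

```text
time: 14.02
ee_pos: [0.5306, 0.1675, 0.1351]
eef_rot: [0.996, -0.088, 0.005, -0.003]
ft_force: [0.1, -0.3, 22.3]
width: 0.0006
```

The force jumped to 22 N at z = 0.135, which is the stop. I'll retract and check.

carry_out(
  commands=[
    [[255,0,0,-0.6,0,0,0],[255,0,0,-2,0,0,0],[255,0,0,-4,0,0,0],[255,0,0,-5,0,0,0],[255,0,0,-5,0,0,0],[255,0,0,-5,0,0,0]],
  ],
)

```text
time: 14.78
ee_pos: [0.529, 0.1666, 0.2594]
eef_rot: [0.996, -0.088, 0.005, -0.003]
ft_force: [0.5, -0.8, 0.0]
width: 0.0003
```

```bash
python3 mv.py "(.527,.1655,.26)" -10
python3 - <<'E'
from h import *
s=r.camera('scene')
over(s,'scene',(170,90,180,180),3,[],'pics/m10a.png')
over(s,'scene',(260,180,70,70),7,[(circ((.527,.1655),.011,.135),(255,255,0)),(circ((.527,.1655),.028,.125),(0,255,0))],'pics/m10b.png')
a=cv2.imread('pics/m10a.png')[:,:300];b=cv2.imread('pics/m10b.png')
cv2.imwrite('pics/m10.png',np.hstack([a,cv2.copyMakeBorder(b,0,50,0,0,0)]))
E
```

```text
t 14.78 pos [0.529  0.1666 0.2594] F [ 0.52 -0.82  0.02] w 0.0003 yaw -10.12
shift [-0.07  0.06 -0.02] turn [-0.08 -0.1  -0.02]
```

View pics/m10.png

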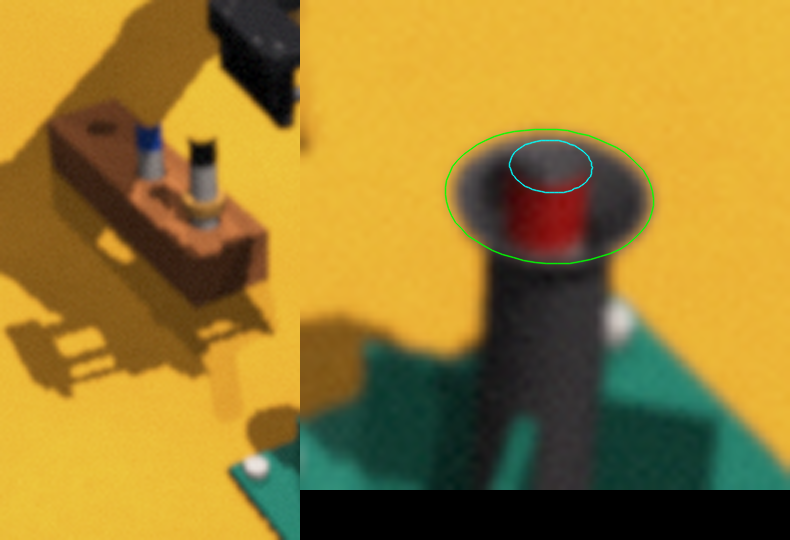

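The red top sits inside the mouth at (547,190), just below the near edge of the 0.135 m prediction, so the pin is home. Blue and black still stand in the rack and the arm is clear, so I'll hand in.

```bash
python3 -c "
from bench import r
print(r.close_job())"
```

```text
the job is handed in; nothing more can be done
None
```

The red pin is fully home in the steering housing, and I handed the job in at about 14.8 s of the 48 s allowed. The hand-in gives no verdict, so the points below are from my own checks.

- **Setting it in:** I lifted the pin from the rack and lowered it until the force showed it resting on the bush. Its foot was then about 68 mm above the table and its top about 63 mm above the rim. I opened the fingers fully and kept them off it for well over 0.2 s.
- **Pressing home:** I pushed on the top with the closed fingers. It slid at about 7.5 N, then stopped with the force at 22 N and the fingertips at 0.135 m, the stated end height.
- **Last look:** The picture shows only a short red stub in the mouth, agreeing with the predicted top height and axis to about 1–2 mm. The blue and black pins are still standing in the rack. The arm is about 0.12 m above the pin, touching nothing.

**One mismatch:** the two cameras disagreed by a few millimetres when I first located the pin. I used a position between the two, and the grasp came out centred. No check failed.

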